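# Clear the desk grinder's bowl, fit its bayonet lid and hold it at the run mark

## Task

Someone parked the glue stick in the open bowl of the desk coffee grinder: take it out and stand it upright on the desk, well clear of the grinder. Then drop the lid's two lugs through the collar's slots (bar grip in line with the white marks) until the lid sits flush, and twist it clockwise against its spring to the middle of the green run marks, never so far that it clicks into the lock at the red marks. The grinder runs only while the lid is held there, so finish with the gripper still holding the lid at green; leave the other things on the desk alone.

Things in the scene. Friction and masses are not known exactly. Their poses are not given: they have to be found in the camera images.
- grinder: Low black round coffee grinder fixed to the desk by suction feet; 96 mm diameter (104 at the foot), 90 mm high; its yaw varies. Origin: centre of its underside, z up. The bowl is open above, its floor 50 mm above the origin. On the rim, in facing pairs: white marks on the x axis, green ones centred 0.70 rad clockwise of them seen from above (0.3 rad wide), red ones 1.15 rad clockwise.
- collar (a point): Centre of the aluminium collar's top, 90 mm above the grinder's origin, same axes. The collar is 6 mm thick with a 66 mm hole and two entry slots on its +x and -x sides (at the white marks), each 19 mm wide (a little wider outward) and reaching to radius 40 mm.
- lid: Lid, 0.12 kg, 48 mm high, fits either way round; starts standing on the desk. Origin: centre of its underside, z up. Grey plug, 58 mm diameter (54 at the foot), 16 mm high; at its foot two lugs on +x and -x, 11 mm wide, 8 mm high, out to radius 36 mm. White disc, 80 mm diameter, 16 to 22 mm up. Seated, the disc lies on the collar and its origin is 74 mm above the grinder's.
- lid_grip (a point): Middle of the lid's bar grip, 35 mm above the lid's origin, same axes. The grey bar lies along x, in line with the lugs: 52 mm long, 14 mm wide, from 22 to 48 mm above the lid's origin (grip it across y). Red stripes on the disc continue its line.
- glue_stick: White and green glue stick, 24 mm diameter, 82 mm high, 35 g, standing upright. Origin: centre of its underside; z up. It starts standing in the grinder's bowl, off centre, and sticks out 42 mm above the collar. The desk in front of the telephone, around x 0.43, y 0.01, is free to stand it on.
- carrier (a joint): Turn in rad of the orange ring under the collar that the lid's lugs carry round: 0 at white (slots open), grows clockwise from above, 0.70 at mid green; the lid meets the lock's click at about 0.95, end stop 1.30. Its notches let it lag the lid by up to 0.13 rad. A spring turns it back: 0.025 N m at 0, 0.06 N m at green; it stays put only while held or locked.
- ac_remote: Cream remote control, 184 x 49 x 22 mm, lying on the left behind; origin: centre of its underside. Leave alone.
- stamp_pad: Cream and red tin stamp pad, 72 x 101 x 14 mm, far left; origin: centre of its underside. Leave alone.
- scissors: Scissors with black handles, 70 x 139 x 11 mm, far left; origin: centre of their underside. Leave alone.
- carton: Green and white open carton, 40 x 34 x 86 mm, standing right of the telephone; origin: centre of its underside. Leave alone.
- knob_stamp: Clear stamp with a ball knob, 29 x 29 x 72 mm, at the front right; origin: centre of its underside. Leave alone.
- block_stamp: Brown wooden block stamp, 47 x 34 x 30 mm, at the front edge; origin: centre of its underside. Leave alone.
- tube: White putty tube, 31 x 104 x 17 mm, at the front edge; origin: centre of its underside. Leave alone.
There are look-alikes about, which are no part of the job. What is shaped like the lid but purple is not meant. Leave any yellow look-alike of the glue_stick alone.

How it is judged:
On the way, in this order (a step that is already met when the one before it is completed fails the run):
1. the glue stick stands upright on the desk, let go, its centre more than 90 mm from the grinder's centre (height (world z) of glue_stick below 0.006 m and angle between glue_stick's own z axis and vertical below 0.15 rad and horizontal distance between glue_stick and grinder above 0.09 m and contact force between the fingers and glue_stick below 0.1 N), for 0.2 s.
2. the lid sits in the collar with its lugs through the slots, not yet turned (horizontal distance between lid and grinder below 0.005 m and z of lid in the frame of grinder below 0.078 m and angle between lid's own z axis and vertical below 0.08 rad and value of joint carrier below 0.3 rad), for 0.1 s.
3. the lid is turned to the green marks (value of joint carrier between 0.4 and 0.87 rad and angle between the x axis of lid and the x axis of grinder, either way round between 0.52 and 0.88 rad and z of lid in the frame of grinder below 0.078 m), for 0.3 s.
At the end, for the whole second after the job is handed in: Gripper holding the lid (over 2 N), lid seated (4 mm of flush, 5 mm of centre, 0.08 rad of level) and still, lid turned 0.52 to 0.88 rad from white (green) with the ring at 0.40 to 0.87 rad; glue stick upright on the desk, over 90 mm from the grinder's centre (all of step 3 and z of lid in the frame of grinder above 0.07 m and horizontal distance between lid and grinder below 0.005 m and angle between lid's own z axis and vertical below 0.08 rad and contact force between the fingers and lid above 2 N and angular speed of lid below 0.15 rad/s and height (world z) of glue_stick below 0.006 m and angle between glue_stick's own z axis and vertical below 0.15 rad and horizontal distance between glue_stick and grinder above 0.09 m); the arm keeps its last pose, push and grip.
It fails at once if the lid is turned past green into the lock's click (ring beyond 1.0 rad, or seated lid beyond 1.1 rad) (value of joint carrier above 1 rad or (horizontal distance between lid and grinder below 0.005 m and z of lid in the frame of grinder below 0.078 m and angle between the x axis of lid and the x axis of grinder, either way round above 1.1 rad)).
It fails at once if a bystander is moved more than 25 mm (distance of any of ac_remote, stamp_pad, scissors, carton, knob_stamp, block_stamp, tube from where it was at the start of the episode above 0.025 m).
It also fails if it takes over 59 s, if anything falls off the work surface, if the arm or the gripper's body presses on something with over 40 N, if the wrist force passes 120 N, or if a joint passes its speed limit or range.

## Robot

A 7-joint arm with a two-finger parallel gripper is mounted at the origin on a cart in front of the work surface, level with it; the furniture and walls round the work are solid. World frame = base frame: x ahead of the robot, y to its left, z up, the work surface at z = 0. Lengths are in m, angles in rad, forces in N, time in s.
With the tool pointing down it reaches from about 0.4 to 0.9 m from the base axis. Payload 5.6 kg.
Tool frame: the origin (TCP) lies midway between the tips of the shut fingers; the grasp point (between the pads) lies 19 mm behind it (env.hold_point_z is the distance from the TCP to the grasp point, in m); z points along the fingers, y is the line along which they close (so a half turn about z gives the same grasp; the last joint's range is limited). The gripper opens to 92 mm and grips with 3 to 60 N. Pads are 20 mm wide; open, the fingers measure 128 mm over their backs; the gripper's body (75 mm by 189 mm) begins 69 mm behind the grasp point.
Start: joints at [-0.043, 0.468, -0.012, 1.603, 0.006, 1.071, -0.056], TCP at [0.65, -0, 0.215] pointing down, gripper open.
Joint ranges: [-2.53, 2.53], [-0.31, 2.02], [-1.57, 1.55], [0.28, 2.44], [-1.29, 4.43], [0.15, 1.84], [-2.92, 2.92]. Speed limits (rad/s): [2.57, 2.57, 3.14, 3.14, 3.14, 3.14, 3.14].

## Interface

Orientations are given as a unit quaternion [w, x, y, z].
In Python, from plant import env, viewer gives the robot as it stands.
- The arm moves only by the tool carry_out, never from a script. Its argument "rows" is one flat list of numbers, 7 for each row, row after row: the shift along the tool's x, y, z in cm, then the turn, a rotation vector about the tool's x, y, z in degrees, then the gripper's target within -1 to 1 (shut at 1, half-way at 0, fully open at -1). In form: [x, y, z, ax, ay, az, grip, x, y, z, ax, ay, az, grip, ...]. A call has 1 to 20 rows; each row shifts and turns the commanded pose from where the row before left it, along the tool's axes as they then stand; what a row does not reach is not made up. A row lasts 1/10 s, in which the tool goes at most 50 mm and 8.59 degrees, less where a joint would pass 70% of its speed; a pose out of reach is approached as far as the arm can. A call is refused whole if a number of a shift passes 5 or a number of a turn 8.59, either way. A call with a gripper value outside its range is refused whole. The fingers move at their own pace and stop on an object; "grip_force" is the grip in N (left out, the last holds). Time passes only in rows, so rows that do not move let the fingers close. It gives the time, the measured TCP pose, the force, the opening and the grip force at its end, in the units of the state.
- env.read_state(): the state, without advancing time (a new reading comes with each control period).
- viewer.read_camera(name): name is "scene" or "side" or "wrist"; returns the picture (400x640x3 uint8, blue, green, red); there is no depth.
- viewer.camera_model(name): a dict with "intrinsics" (3x3 intrinsics, pixels), "T" (4x4, takes a point from camera to world coordinates); the wrist camera has in their place "T_tool_cam" (4x4, takes a point from camera to tool coordinates, whose origin is the TCP and whose axes are the flange's). Camera axes: x right, y down, z forward; pixel columns grow to the right and rows downward; lengths in m; the calibration is good to about 2 mm. A picture is of the moment at which its call begins: read the wrist's pose just before it. camera_model takes no time and is no camera call.
- env.sign_off(): hands the job in; it is judged then, once.
The state is a dict: "time_s": time; "joint_pos": joint angles; "joint_velocities": joint speeds; "joint_efforts": joint torques, N m; "tool_pos": TCP position; "eef_rot": TCP orientation; "wrist_force": force on the tool from outside, world axes, zero at the start; "wrist_torque": the same for the moment, N m; "width": opening from 0.0 (shut) to 1.0 (fully open); "finger_force": force on a finger pad.
Only numpy, scipy, OpenCV 4.12 (cv2) and the standard library are available. Lean on these libraries where they do the work, as an engineer would, in place of code of your own. Each camera call takes 0.05 s, during which the arm holds its last target. There are 200 camera calls.

## Working session

There is one attempt and no reset: what is moved stays moved. The work goes in short steps, Python scripts to look and compute and a tool call to move; the robot and the scene stay as the last step left them, time stands still between calls to the robot, and variables do not carry over. Pictures are saved under pics/ and viewed, at most 11 in all, crops included, and the job is handed in when it is done.

Besides the shell and the picture viewer there is one more tool, called after ">>>" as a command line: name --argument value ..., lists and objects as JSON in quotes. carry_out: Moves the arm, as the interface text tells. Its arguments: {"type":"object","properties":{"rows":{"type":"array","items":{"type":"number"}},"grip_force":{"type":"number"}},"required":["rows"]}

```bash
mkdir -p pics; cat > h.py <<'E'
import sys; sys.path.insert(0,'.')
import numpy as np, cv2
from plant import env, viewer
from scipy.spatial.transform import Rotation as R
def rot(q): return R.from_quat([q[1],q[2],q[3],q[0]]).as_matrix()
def snap(n,f=None):
    s=env.read_state(); im=viewer.read_camera(n); m=viewer.camera_model(n)
    K=np.array(m['intrinsics'])
    if n=='wrist':
        T=np.eye(4);T[:3,:3]=rot(s['eef_rot']);T[:3,3]=s['tool_pos'];T=T@np.array(m['T_tool_cam'])
    else: T=np.array(m['T'])
    if f: cv2.imwrite('pics/'+f,im); np.savez('pics/'+f+'.npz',im=im,K=K,T=T)
    return im,K,T
def onz(p,K,T,z):
    p=np.atleast_2d(np.array(p,float)); d=np.c_[p,np.ones(len(p))]@np.linalg.inv(K).T@T[:3,:3].T
    o=T[:3,3]; return o+d*((z-o[2])/d[:,2])[:,None]
def proj(P,K,T):
    P=np.atleast_2d(P); c=(P-T[:3,3])@T[:3,:3]; c=c@K.T; return c[:,:2]/c[:,2:]
E
python3 - <<'E'
from h import *
a=[snap(n,n+'0.png') for n in('scene','side','wrist')]
cv2.imwrite('pics/all.png',np.vstack([np.hstack([cv2.resize(a[0][0],(400,250)),cv2.resize(a[1][0],(400,250))]),cv2.resize(a[2][0],(480,300))if 0 else np.hstack([cv2.resize(a[2][0],(400,250)),np.zeros((250,400,3),np.uint8)])]))
print(env.read_state(),env.hold_point_z)
for x in a: print(x[2].round(3).tolist(),x[1].round(0).tolist())
E
```

```text
{'time_s': 0.15, 'joint_pos': array([-0.04300764,  0.46817728, -0.01155096,  1.60338176,  0.00600812,
        1.07138212, -0.05629205]), 'joint_velocities': array([-5.05050469e-04, -1.94631024e-03, -4.60447465e-05, -2.65867163e-03,
        1.12647994e-03,  1.32590650e-03,  1.57610140e-03]), 'joint_efforts': array([ 5.41294467e-04, -5.20952761e+01, -1.22385321e-02, -2.43975341e+01,
       -5.66028839e-02,  1.53196411e-02,  8.68381130e-05]), 'tool_pos': array([ 6.49573314e-01, -9.24086224e-05,  2.13870142e-01]), 'eef_rot': array([-4.16118728e-04,  7.07139172e-01,  7.07074083e-01, -5.09387986e-04]), 'wrist_force': array([-0.342722  , -0.31026119, -0.00951839]), 'wrist_torque': array([-0.00854688,  0.03798531,  0.02582247]), 'finger_force': 0.0, 'width': 0.9972740453150668} 0.0187
[[0.899, -0.297, 0.323, 0.142], [-0.439, -0.588, 0.68, -0.916], [-0.012, -0.753, -0.658, 1.007], [0.0, 0.0, 0.0, 1.0]] [[496.0, 0.0, 317.0], [0.0, 496.0, 203.0], [0.0, 0.0, 1.0]]
[[-0.999, -0.028, 0.035, 0.55], [-0.044, 0.592, -0.805, 1.09], [0.002, -0.805, -0.593, 0.866], [0.0, 0.0, 0.0, 1.0]] [[437.0, 0.0, 316.0], [0.0, 437.0, 201.0], [0.0, 0.0, 1.0]]
[[1.0, 0.0, -0.002, 0.65], [-0.0, -0.965, -0.261, 0.075], [-0.002, 0.261, -0.965, 0.385], [0.0, 0.0, 0.0, 1.0]] [[300.0, 0.0, 323.0], [0.0, 300.0, 197.0], [0.0, 0.0, 1.0]]
```

View pics/scene0.png

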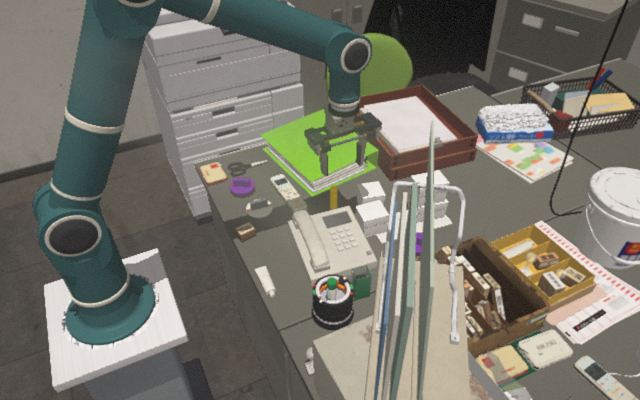

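View pics/wrist0.png

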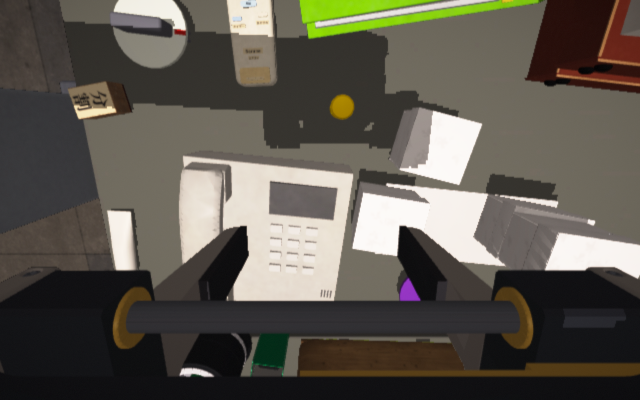

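Seen so far: the wrist image shows the white-disc lid at (150,28), with its bar and a red stripe, and the yellow glue-stick look-alike at (342,107). The scene image shows the lid at (259,207), the grinder with the green-capped stick at (333,290), and purple look-alikes at (241,185) and (418,242).

Candidates:
- **Lid:** white (259,207) against purple (241,185). I choose the white one.
- **Glue stick:** green cap in the bowl (333,285) against yellow (334,195). I choose the one in the bowl.

```bash
python3 - <<'E'
from h import *
d={n:np.load(f'pics/{n}0.png.npz') for n in('scene','side','wrist')}
g=lambda n:(d[n]['K'],d[n]['T'])
print('lid w',onz([150,28],*g('wrist'),.022),'lid s',onz([259,206],*g('scene'),.022))
print('gr',onz([333,295],*g('scene'),.09))
P=onz([333,295],*g('scene'),.09)[0]; p=proj(P,*g('side'))[0]; print('side px',p)
c=d['scene']['im'][265:335,295:385]; c=cv2.resize(c,None,fx=5,fy=5,interpolation=2)
x,y=np.clip(p.astype(int),50,[590,350]); e=cv2.resize(d['side']['im'][y-50:y+35,max(0,x-50):x+50],None,fx=4,fy=4,interpolation=2)
h=max(c.shape[0],e.shape[0]); o=np.zeros((h,c.shape[1]+e.shape[1],3),np.uint8); o[:c.shape[0],:c.shape[1]]=c; o[:e.shape[0],c.shape[1]:]=e
o=o[:, :]; cv2.imwrite('pics/crop1.png',cv2.resize(o,(800,int(h*800/o.shape[1])))); print(x,y,o.shape)
E
```

```text
lid w [[0.46110195 0.16732318 0.022     ]] lid s [[0.46377948 0.16713705 0.022     ]]
gr [[ 0.48295743 -0.27688175  0.09      ]]
side px [351.08757946 149.4461693 ]
351 149 (350, 850, 3)
```

View pics/crop1.png

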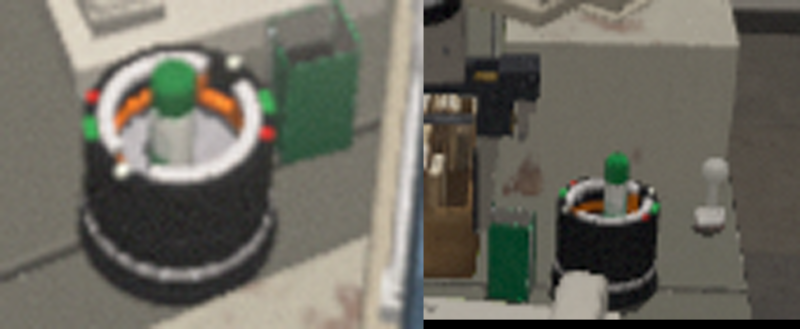

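The left crop shows the grinder with the green-capped stick in its bowl, a white mark near (122,172)/(235,62) and red and green marks on both sides. The carton stands to the right of it. I'll move over the grinder for a close look.

>>> carry_out --rows '[0, 0, -3, 0, 0, 0, -1, -3.3, -2.1, -0.6, 0, 0, 0, -1, -3.3, -2.1, -0.6, 0, 0, 0, -1, -3.3, -2.1, -0.6, 0, 0, 0, -1, -3.3, -2.1, -0.6, 0, 0, 0, -1, -3.3, -2.1, -0.6, 0, 0, 0, -1, -3.3, -2.1, -0.6, 0, 0, 0, -1, -3.3, -2.1, -0.6, 0, 0, 0, -1, -3.2, -1.8, 0, 0, 0, 0, -1, 0, 0, 0, 0, 0, 0, -1, 0, 0, 0, 0, 0, 0, -1]'

```text
time_s: 1.25
tool_pos: [0.4846, -0.2634, 0.2865]
eef_rot: [-0.0, 0.708, 0.706, 0.0]
wrist_force: [0.3, 1.7, 0.3]
width: 0.998
finger_force: 0.0
```

```bash
python3 - <<'E'
from h import *
snap('wrist','w1.png')
E
```

```text
(no output)
```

View pics/w1.png

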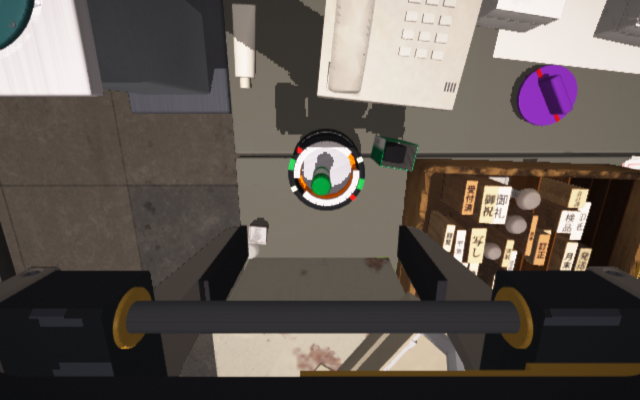

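The wrist view shows the grinder at about (326,170), with the green stick top at (320,184), red and green marks on the rim, the carton at (396,152) and the knob stamp at (258,235). A box sits below row 258.

```bash
python3 - <<'E'
from h import *
d=np.load('pics/w1.png.npz');im,K,T=d['im'],d['K'],d['T']
hsv=cv2.cvtColor(im,cv2.COLOR_BGR2HSV).astype(int);H,S,V=[hsv[...,i] for i in range(3)]
roi=np.zeros(H.shape,bool);roi[125:212,283:371]=1
def cc(m,z,name,mn=6):
    n,l,s,c=cv2.connectedComponentsWithStats((m&roi).astype(np.uint8))
    for i in range(1,n):
        if s[i,4]>=mn: print(name,c[i].round(1),s[i,4],onz(c[i],K,T,z)[0].round(4))
cc(((H<6)|(H>174))&(S>150)&(V>100),.09,'red')
cc((H>55)&(H<85)&(S>120)&(V>70),.09,'green')
wm=(S<40)&(V>150)
cc(wm,.09,'white')
# collar circle: white pixels outer edge
c=cv2.resize(im[120:215,278:376],None,fx=6,fy=6,interpolation=2);cv2.imwrite('pics/c2.png',c)
for z in(0,.1,.2): print(z,onz([[240,258],[395,258],[405,280]],K,T,z).round(3).tolist())
print('glue top if z .132',onz([321,185],K,T,.132))
E
```

```text
red [299.  149.8] 32 [ 0.4557 -0.2282  0.09  ]
red [352.4 197. ] 29 [ 0.5222 -0.2878  0.09  ]
green [291.3 164.2] 63 [ 0.4458 -0.2458  0.09  ]
green [320.6 184.7] 316 [ 0.4818 -0.2718  0.09  ]
green [360.3 183.5] 61 [ 0.5316 -0.2704  0.09  ]
white [324.4 162.4] 1304 [ 0.4866 -0.2436  0.09  ]
white [359.6 159.5] 31 [ 0.5299 -0.2402  0.09  ]
white [334.7 193.6] 487 [ 0.4997 -0.2834  0.09  ]
white [293.5 188.5] 32 [ 0.4477 -0.2766  0.09  ]
0 [[0.346, -0.417, 0.0], [0.605, -0.418, 0.0], [0.625, -0.459, 0.0]]
0.1 [[0.376, -0.367, 0.1], [0.579, -0.368, 0.1], [0.594, -0.4, 0.1]]
0.2 [[0.406, -0.317, 0.2], [0.552, -0.318, 0.2], [0.563, -0.341, 0.2]]
glue top if z .132 [[ 0.4825852  -0.26265003  0.132     ]]
```

View pics/c2.png

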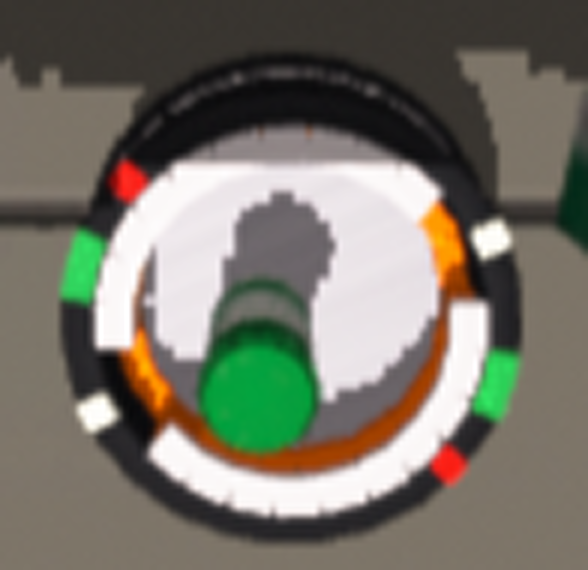

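The marks fit well: centre (0.4888,-0.2582) and white axis at 24.0°, with the green and red angles agreeing. I'll check the box height before closing the fingers near it.

```bash
python3 - <<'E'
from h import *
d=np.load('pics/w1.png.npz');e=np.load('pics/side0.png.npz')
def tri(p,q):
    A=[];b=[]
    for f,x in((d,p),(e,q)):
        o=f['T'][:3,3];v=onz(x,f['K'],f['T'],0)[0]-o;v/=np.linalg.norm(v);M=np.eye(3)-np.outer(v,v);A.append(M);b.append(M@o)
    X=np.linalg.lstsq(np.vstack(A),np.r_[b[0],b[1]],rcond=None)[0];return X,[proj(X,f['K'],f['T'])[0].round(1) for f in(d,e)]
print(tri([240,258],[385,110])); print(tri([395,258],[322.5,110]))
# edge plane check: for heights z, wrist row258 y and the side row for it
for z in np.arange(0,.3,.04):
    P=onz([320,258],d['K'],d['T'],z)[0]; print(round(z,2),P.round(3),proj(P,e['K'],e['T'])[0].round(1))
print('glue',tri([321.3,185.5],[301+(617-424)/3.76,99+155/3.76]))
cv2.imwrite('pics/c3.png',cv2.resize(e['im'][60:200,260:420],None,fx=4,fy=4))
E
```

```text
(array([ 0.39235844, -0.30926677,  0.22301103]), [array([215.8, 261.5]), array([379.2, 111.5])])
(array([ 0.56898976, -0.31603283,  0.21419224]), [array([417.4, 263.4]), array([327.8, 112. ])])
0.0 [ 0.48  -0.418  0.   ] [350.  151.7]
0.04 [ 0.48  -0.398  0.04 ] [350.5 145.2]
0.08 [ 0.481 -0.378  0.08 ] [351.  138.5]
0.12 [ 0.481 -0.358  0.12 ] [351.6 131.4]
0.16 [ 0.481 -0.338  0.16 ] [352.1 123.9]
0.2 [ 0.482 -0.318  0.2  ] [352.7 116.1]
0.24 [ 0.482 -0.298  0.24 ] [353.4 107.8]
0.28 [ 0.483 -0.278  0.28 ] [354.   99.1]
glue (array([ 0.48205633, -0.26250342,  0.13492468]), [array([320.5, 185.5]), array([352.1, 140.2])])
```

View pics/c3.png

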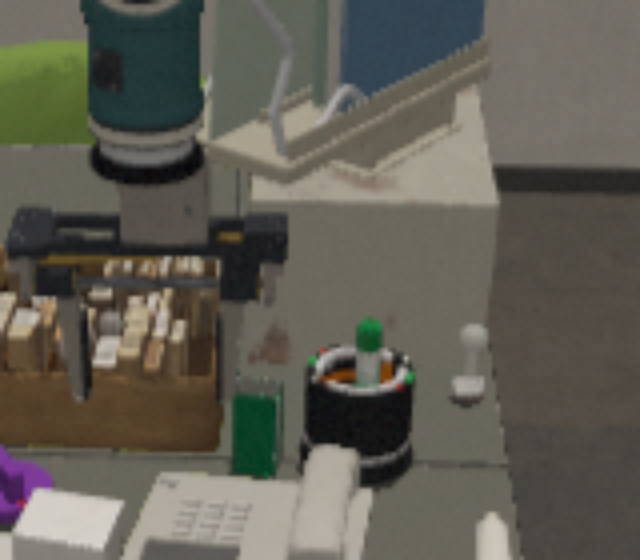

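The knob stamp standing in front of the box puts the box's front face at y of about -0.42, so there is room. I'll descend on the glue stick.

>>> carry_out --rows '[0, -0.2, 4.5, 0, 0, 0, -1, 0, 0, 4.5, 0, 0, 0, -1, 0, 0, 4.5, 0, 0, 0, -1, 0, 0, 3.5, 0, 0, 0, -1, 0, 0, 1.9, 0, 0, 0, -1, 0, 0, 0, 0, 0, 0, 0.7, 0, 0, 0, 0, 0, 0, 0.7, 0, 0, 0, 0, 0, 0, 0.9, 0, 0, 0, 0, 0, 0, 0.9, 0, 0, 0, 0, 0, 0, 1, 0, 0, 0, 0, 0, 0, 1, 0, 0, 0, 0, 0, 0, 1]' --grip_force 15

```text
time_s: 2.5
tool_pos: [0.4831, -0.2632, 0.098]
eef_rot: [0.0, 0.707, 0.707, 0.0]
wrist_force: [-0.7, 0.3, 0.8]
width: 0.411
finger_force: 0.0
```

>>> carry_out --rows '[0, 0, 0, 0, 0, 0, 1, 0, 0, 0, 0, 0, 0, 1, 0, 0, 0, 0, 0, 0, 1, 0, 0, 0, 0, 0, 0, 1, 0, 0, 0, 0, 0, 0, 1]'

```text
time_s: 3.0
tool_pos: [0.483, -0.2631, 0.0976]
eef_rot: [0.0, 0.707, 0.707, -0.0]
wrist_force: [-0.6, 0.3, 0.2]
width: 0.252
finger_force: 15.0
```

```bash
python3 - <<'E'
from h import *
d=np.load('pics/w1.png.npz');g=d['K'],d['T']
print('w1 tube',onz([[234,5],[254,5],[233,75],[253,88]],*g,.01).round(3).tolist(),'phone',onz([[335,0],[318,95],[330,90]],*g,.03).round(3).tolist())
d=np.load('pics/wrist0.png.npz');g=d['K'],d['T']
print('w0 tube',onz([[110,210],[132,212],[120,270],[140,270]],*g,.01).round(3).tolist(),'phone',onz([[183,155],[180,170],[180,250]],*g,.03).round(3).tolist())
E
```

```text
w1 tube [[0.368, -0.047, 0.01], [0.394, -0.047, 0.01], [0.36, -0.133, 0.01], [0.387, -0.15, 0.01]] phone [[0.5, -0.048, 0.03], [0.478, -0.161, 0.03], [0.495, -0.155, 0.03]]
w0 tube [[0.37, -0.044, 0.01], [0.399, -0.047, 0.01], [0.368, -0.131, 0.01], [0.396, -0.131, 0.01]] phone [[0.484, 0.03, 0.03], [0.478, 0.012, 0.03], [0.465, -0.092, 0.03]]
```

>>> carry_out --rows '[0, 0, -2, 0, 0, 0, 1, 0, 0, -3, 0, 0, 0, 1, 0, 0, -4, 0, 0, 0, 1, 0, 0, -4, 0, 0, 0, 1, 0, 0, 0, 0, 0, 0, 1]'

```text
time_s: 3.5
tool_pos: [0.486, -0.2646, 0.2332]
eef_rot: [0.005, 0.707, 0.707, 0.002]
wrist_force: [-0.5, 0.3, 0.1]
width: 0.25
finger_force: 15.0
```

>>> carry_out --rows '[4, -0.7, 0, 0, 0, 0, 1, 4, -0.7, 0, 0, 0, 0, 1, 4, -0.8, 0, 0, 0, 0, 1, 4, -0.8, 0, 0, 0, 0, 1, 4, -0.8, 0, 0, 0, 0, 1, 4, -0.8, 0, 0, 0, 0, 1, 4.3, -0.7, 0, 0, 0, 0, 1, 0, 0, 0, 0, 0, -8.5, 1, 0, 0, 0, 0, 0, -8.5, 1, 0, 0, 0, 0, 0, -8.5, 1, 0, 0, 0, 0, 0, -8.5, 1, 0, 0, 0, 0, 0, -8.5, 1, 0, 0, 0, 0, 0, -8.5, 1, 0, 0, 0, 0, 0, -8.5, 1, 0, 0, 0, 0, 0, -8.5, 1, 0, 0, 0, 0, 0, -8.5, 1, 0, 0, 0, 0, 0, -8.5, 1, 0, 0, 0, 0, 0, -5, 1, 0, 0, 0, 0, 0, 0, 1, 0, 0, 0, 0, 0, 0, 1]'

```text
time_s: 5.5
tool_pos: [0.4297, 0.0199, 0.2271]
eef_rot: [-0.0, 0.001, 1.0, 0.0]
wrist_force: [-0.8, 0.7, -0.5]
width: 0.253
finger_force: 15.0
```

>>> carry_out --rows '[0, 0, 4, 0, 0, 0, 1, 0, 0, 4, 0, 0, 0, 1, 0, 0, 4, 0, 0, 0, 1, 0, 0, 3, 0, 0, 0, 1, 0, 0, 2, 0, 0, 0, 1, 0, 0, 0.8, 0, 0, 0, 1, 0, 0, 0, 0, 0, 0, 1, 0, 0, 0, 0, 0, 0, 1]'

```text
time_s: 6.3
tool_pos: [0.4306, 0.0201, 0.0502]
eef_rot: [0.001, 0.0, 1.0, 0.0]
wrist_force: [-0.3, -0.1, 0.6]
width: 0.253
finger_force: 15.0
```

```bash
python3 - <<'E'
from h import *
im,K,T=snap('scene','s2.png')
p=proj([.43,.02,.04],K,T)[0].astype(int);print(p)
cv2.imwrite('pics/c4.png',cv2.resize(im[p[1]-50:p[1]+35,p[0]-60:p[0]+60],None,fx=5,fy=5,interpolation=2))
print(env.read_state()['joint_pos'].round(2))
E
```

```text
[266 236]
[ 0.02  0.39 -0.16  2.23  0.12  0.53  1.33]
```

View pics/c4.png

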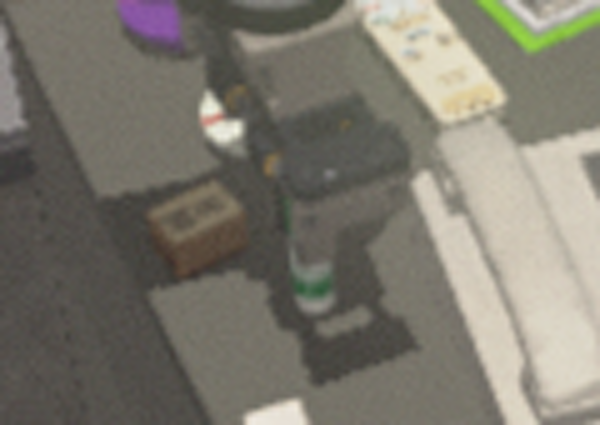

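The stick stands upright in the grip just above the desk, its lower end at crop (313,300). The block stamp at (195,230) is clear of it. I'll lower 3 mm, release and rise.

>>> carry_out --rows '[0, 0, 0.15, 0, 0, 0, 1, 0, 0, 0.15, 0, 0, 0, 1, 0, 0, 0, 0, 0, 0, 1, 0, 0, 0, 0, 0, 0, 0.4, 0, 0, 0, 0, 0, 0, 0.2, 0, 0, 0, 0, 0, 0, 0, 0, 0, 0, 0, 0, 0, 0, 0, 0, 0, 0, 0, 0, 0]'

```text
time_s: 7.15
tool_pos: [0.4299, 0.02, 0.0465]
eef_rot: [-0.0, 0.0, 1.0, -0.0]
wrist_force: [0.2, -1.2, 0.3]
width: 0.501
finger_force: 0.0
```

>>> carry_out --rows '[0, 0, -2, 0, 0, 0, 0, 0, 0, -4, 0, 0, 0, 0, 0, 0, -4.5, 0, 0, 0, -0.5, 0, 0, -4.5, 0, 0, 0, -1, 0, 0, -4.5, 0, 0, 0, -1, -0.3, 4, 0, 0, 0, 0, -1, -0.3, 4, 0, 0, 0, 0, -1, -0.4, 4, 0, 0, 0, 0, -1, 0, 2.7, 0, 0, 0, 0, -1, 0, 0, 0, 0, 0, 0, -1, 0, 0, 0, 0, 0, 0, -1]'

```text
time_s: 8.25
tool_pos: [0.4397, 0.1668, 0.2412]
eef_rot: [-0.0, -0.001, 1.0, -0.0]
wrist_force: [-0.0, 0.6, -0.4]
width: 1.001
finger_force: 0.0
```

```bash
python3 - <<'E'
from h import *
snap('wrist','w3.png')
E
```

```text
(no output)
```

View pics/w3.png

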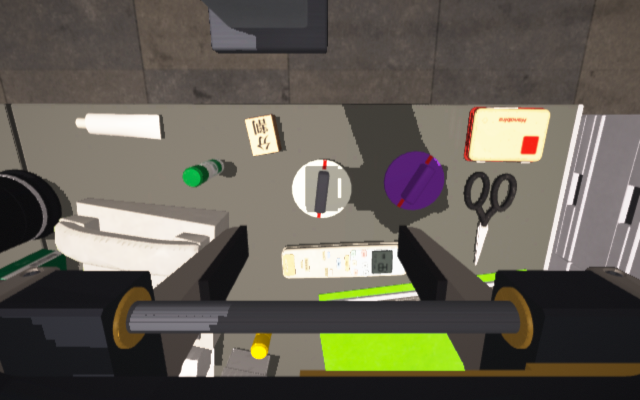

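The glue stick stands upright at (200,172). The lid is at (321,188) with red stripes at (324,163) and (319,215). The purple look-alike is at (414,181) and the remote at (340,260).

```bash
python3 - <<'E'
from h import *
d=np.load('pics/w3.png.npz');im,K,T=d['im'],d['K'],d['T']
hsv=cv2.cvtColor(im,cv2.COLOR_BGR2HSV).astype(int);H,S,V=[hsv[...,i] for i in range(3)]
roi=np.zeros(H.shape,bool);roi[150:225,285:357]=1
n,l,s,c=cv2.connectedComponentsWithStats((((H<8)|(H>172))&(S>130)&(V>70)&roi).astype(np.uint8))
r=[]
for i in range(1,n):
    if s[i,4]>3: p=onz(c[i],K,T,.022)[0]; r.append(p); print('red',c[i].round(1),s[i,4],p.round(4))
# disc outline from white pixels hull -> plane z=.022 circle
m=((V>140)&(S<60)&roi).astype(np.uint8)
n,l,s,c=cv2.connectedComponentsWithStats(m); m=np.isin(l,[i for i in range(1,n) if s[i,4]>20]).astype(np.uint8)
pts=cv2.convexHull(cv2.findNonZero(m))[:,0]; q=onz(pts,K,T,.022)[:,:2]
(cx,cy),rad=cv2.minEnclosingCircle((q*1000).astype(np.float32)); print('disc',cx,cy,rad)
b=((V<80)&roi); n,l,s,c=cv2.connectedComponentsWithStats((b&(cv2.fillConvexPoly(np.zeros(H.shape,np.uint8),pts,1)>0)).astype(np.uint8))
k=1+np.argmax(s[1:,4]); bp=onz(np.argwhere(l==k)[:,::-1],K,T,.048)[:,:2]; print('bar',s[k,4],cv2.minAreaRect((bp*1000).astype(np.float32)))
if len(r)==2: v=r[0]-r[1];print('mid',(r[0]+r[1])/2,'angle',np.degrees(np.arctan2(v[1],v[0])))
E
```

```text
red [324.3 164. ] 27 [0.4267 0.1707 0.022 ]
red [318.5 215. ] 14 [0.497  0.1628 0.022 ]
disc 460.4695739746094 167.03396606445312 42.0540771484375
bar 197 ((457.3359069824219, 167.08645629882812), (11.642230987548828, 51.85877227783203), 83.78067779541016)
mid [0.46185513 0.16674455 0.022     ] angle 173.6478360223245
```

>>> carry_out --rows '[-2.1, 0, 2, 0, 0, 0, -1, 0, 0, 4, 0, 0, 6.3, -1, 0, 0, 4, 0, 0, 0, -1, 0, 0, 4, 0, 0, 0, -1, 0, 0, 4, 0, 0, 0, -1, 0, 0, 2, 0, 0, 0, -1, 0, 0, 1.6, 0, 0, 0, -1, 0, 0, 0, 0, 0, 0, -1, 0, 0, 0, 0, 0, 0, 0.6, 0, 0, 0, 0, 0, 0, 1, 0, 0, 0, 0, 0, 0, 1, 0, 0, 0, 0, 0, 0, 1, 0, 0, 0, 0, 0, 0, 1, 0, 0, 0, 0, 0, 0, 1, 0, 0, 0, 0, 0, 0, 1, 0, 0, 0, 0, 0, 0, 1, 0, 0, 0, 0, 0, 0, 1, 0, 0, 0, 0, 0, 0, 1]' --grip_force 30

```text
time_s: 10.1
tool_pos: [0.461, 0.1668, 0.0255]
eef_rot: [-0.0, 0.055, 0.998, -0.0]
wrist_force: [-0.6, -0.4, -0.2]
width: 0.153
finger_force: 0.3
```

>>> carry_out --rows '[0, 0, 0, 0, 0, 0, 1, 0, 0, 0, 0, 0, 0, 1, 0, 0, -2, 0, 0, 0, 1, 0, 0, -4, 0, 0, 0, 1, 0, 0, -4, 0, 0, 0, 1, 0, 0, -4, 0, 0, 0, 1, 0, 0, -4, 0, 0, 0, 1, 0, 0, 0, 0, 0, 0, 1, 0, 0, 0, 0, 0, 0, 1]'

```text
time_s: 11.0
tool_pos: [0.4611, 0.1669, 0.2059]
eef_rot: [0.001, 0.055, 0.998, 0.0]
wrist_force: [-0.3, -0.4, -1.7]
width: 0.147
finger_force: 30.0
```

```bash
python3 - <<'E'
from h import *
im,K,T=snap('wrist','w4.png')
hsv=cv2.cvtColor(im,cv2.COLOR_BGR2HSV).astype(int);H,S,V=[hsv[...,i] for i in range(3)]
m=(((H<8)|(H>172))&(S>130)&(V>60)).astype(np.uint8); n,l,s,c=cv2.connectedComponentsWithStats(m)
st=env.read_state(); z=st['tool_pos'][2]-.0255+.022; M=rot(st['eef_rot'])
print(st['tool_pos'],st['wrist_force'])
for i in range(1,n):
    if s[i,4]>8:
        p=onz(c[i],K,T,z)[0]; print(c[i].round(1),s[i],p.round(4),'tool',((p-st['tool_pos'])@M).round(4))
E
```

```text
[0.46030455 0.16658237 0.20471747] [ 0.94255417 -0.7249792  -1.83786053]
[479.8  97.3] [476  66  16  63 338] [0.3875 0.2646 0.2012] tool [0.0832 0.0894 0.0035]
[550.4 102.4] [541  92  20  22 355] [0.3946 0.304  0.2012] tool [0.0804 0.1294 0.0035]
[437.5 131.2] [434 126   8  12  40] [0.4035 0.2409 0.2012] tool [0.0646 0.0677 0.0035]
[322.6 185.8] [319 176   8  20 155] [0.4281 0.1718 0.2012] tool [0.0326 0.0017 0.0035]
[410.2 184.5] [407 180   7  10  34] [0.4331 0.2243 0.2012] tool [0.0333 0.0544 0.0035]
```

View pics/w4.png

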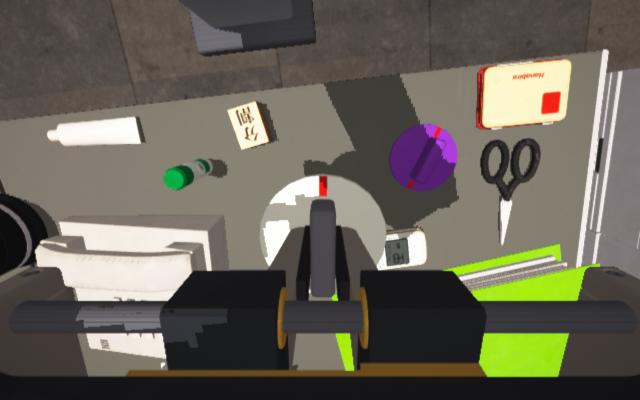

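The lid is held level, with its stripe at (323,186) straight in line and the lid centred to under 1 mm. I'll rotate to the slot angle and go beside the grinder to look at it again from this side.

>>> carry_out --rows '[0, 0, 0, 0, 0, -7.6, 1, 0, 0, 0, 0, 0, -7.6, 1, 0, 0, 0, 0, 0, -7.6, 1, 0, 0, 0, 0, 0, -7.5, 1, 0.48, -4, 0, 0, 0, 0, 1, 0.48, -4, 0, 0, 0, 0, 1, 0.48, -4, 0, 0, 0, 0, 1, 0.48, -4, 0, 0, 0, 0, 1, 0.48, -4, 0, 0, 0, 0, 1, 0.48, -4, 0, 0, 0, 0, 1, 0.48, -4, 0, 0, 0, 0, 1, 0.48, -4, 0, 0, 0, 0, 1, 0.48, -4, 0, 0, 0, 0, 1, 0.48, -4, 0, 0, 0, 0, 1, 0, 0, 0, 0, 0, 0, 1, 0, 0, 0, 0, 0, 0, 1]'

```text
time_s: 12.65
tool_pos: [0.5784, -0.2183, 0.2027]
eef_rot: [-0.002, -0.207, 0.978, 0.001]
wrist_force: [-0.1, 1.1, -0.9]
width: 0.147
finger_force: 30.0
```

```bash
python3 - <<'E'
from h import *
im,K,T=snap('wrist','w5.png')
st=env.read_state();M=rot(st['eef_rot']);print(st['tool_pos'],np.degrees(np.arctan2(M[1,1],M[0,1])),st['wrist_force'])
hsv=cv2.cvtColor(im,cv2.COLOR_BGR2HSV).astype(int);H,S,V=[hsv[...,i] for i in range(3)]
p=proj([.4888,-.2582,.09],K,T)[0];print('pred px',p)
Y,X=np.mgrid[:400,:640]; P=onz(np.c_[X.ravel(),Y.ravel()],K,T,.09)[:,:2].reshape(400,640,2)
r=np.hypot(P[...,0]-.4888,P[...,1]+.2582); roi=(r>.038)&(r<.052)
def cc(m,name):
    n,l,s,c=cv2.connectedComponentsWithStats((m&roi).astype(np.uint8));o=[]
    for i in range(1,n):
        if 15<s[i,4]<200: o.append(onz(c[i],K,T,.09)[0]); print(name,c[i].round(1),s[i,4],o[-1].round(4))
    if len(o)==2:
        v=(o[0]-o[1])[:2]; print(name,'mid',((o[0]+o[1])/2).round(4),'ang',np.degrees(np.arctan2(v[1],v[0])),np.linalg.norm(v))
cc(((H<6)|(H>174))&(S>150)&(V>80),'red');cc((H>55)&(H<85)&(S>120)&(V>70),'green');cc((S<50)&(V>140)&(r>.0425),'white')
E
```

```text
[ 0.57874533 -0.2167577   0.20322023] 114.02154864637517 [-0.0999456   0.91573843 -0.9150645 ]
pred px [320.25309981  87.31472914]
red [367.  65.] 67 [ 0.4553 -0.2281  0.09  ]
red [275.6 108.8] 56 [ 0.5221 -0.2879  0.09  ]
red mid [ 0.4887 -0.258   0.09  ] ang 138.1600804682792 0.08964222907454894
green [353.7  45.2] 147 [ 0.4457 -0.2456  0.09  ]
green [289.4 126.6] 114 [ 0.5315 -0.2704  0.09  ]
green mid [ 0.4886 -0.258   0.09  ] ang 163.87504686348947 0.08934819408817425
white [320.3  30.4] 60 [ 0.4469 -0.2767  0.09  ]
white [320.9 138.9] 47 [ 0.5301 -0.2394  0.09  ]
white mid [ 0.4885 -0.258   0.09  ] ang -155.88803318316027 0.09116089544269507
```

>>> carry_out --rows '[3.3, -0.1, 0, 0, 0, 0, 1, 3.3, 0, 0, 0, 0, 0, 1, 3.3, 0, 0, 0, 0, 0, 1, 0, 0, 3, 0, 0, 0, 1, 0, 0, 3, 0, 0, 0, 1, 0, 0, 2, 0, 0, 0, 1, 0, 0, 0, 0, 0, 0, 1, 0, 0, 0, 0, 0, 0, 1]'

```text
time_s: 13.5
tool_pos: [0.49, -0.2577, 0.1256]
eef_rot: [-0.0, -0.209, 0.978, 0.0]
wrist_force: [0.7, -0.7, -0.1]
width: 0.149
finger_force: 30.0
```

```bash
python3 - <<'E'
from h import *
st=env.read_state();M=rot(st['eef_rot']);print(st['tool_pos'],M.round(3).tolist(),st['wrist_force'])
e=(np.array([.4887,-.2580,.0995])-st['tool_pos'])@M;print('to go, tool',e)
a=snap('scene')[0][255:345,285:395];b=snap('side')[0][105:195,300:410]
cv2.imwrite('pics/c6.png',cv2.resize(np.hstack([a,b]),(800,327),interpolation=2))
E
```

```text
[ 0.4899711  -0.25771495  0.12559188] [[-0.913, -0.409, -0.001], [-0.409, 0.913, 0.001], [0.0, 0.001, -1.0]] [ 0.65107739 -0.65659731 -0.07611689]
to go, tool [0.00127054 0.00023321 0.02609242]
```

View pics/c6.png

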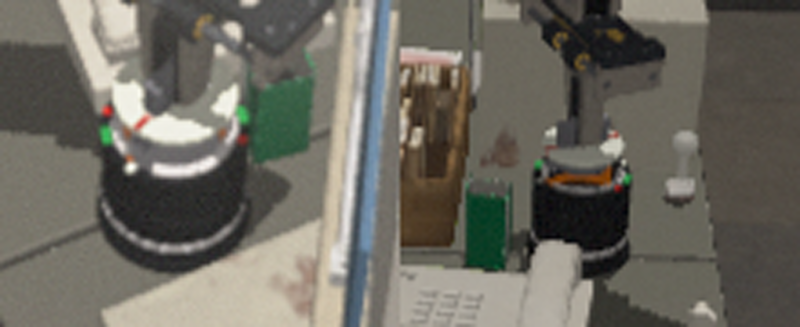

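The lid hovers over the collar, with its red stripe (140,125) pointing at the white mark (130,165). Nothing is touching. I'll lower it slowly.

>>> carry_out --rows '[0.12, 0, 0.5, 0, 0, 0, 1, 0, 0, 0.5, 0, 0, 0, 1, 0, 0, 0.4, 0, 0, 0, 1, 0, 0, 0.4, 0, 0, 0, 1, 0, 0, 0.3, 0, 0, 0, 1, 0, 0, 0.2, 0, 0, 0, 1, 0, 0, 0.2, 0, 0, 0, 1, 0, 0, 0, 0, 0, 0, 1, 0, 0, 0, 0, 0, 0, 1]'

```text
time_s: 14.5
tool_pos: [0.4887, -0.2597, 0.1006]
eef_rot: [0.0, -0.208, 0.978, -0.0]
wrist_force: [0.3, -0.2, -2.1]
width: 0.152
finger_force: 30.0
```

>>> carry_out --rows '[0, 0, 0.1, 0, 0, 0, 1, 0, 0, 0.1, 0, 0, 0, 1, 0, 0, 0, 0, 0, 0, 1, 0, 0, 0, 0, 0, 0, 1]'

```text
time_s: 14.9
tool_pos: [0.4889, -0.2597, 0.0995]
eef_rot: [0.0, -0.208, 0.978, -0.0]
wrist_force: [-1.0, 0.4, 4.8]
width: 0.148
finger_force: 30.0
```

```bash
python3 - <<'E'
from h import *
for i in range(3):
    snap('scene' if i else 'scene','s%d.png'%(7+i))
    st=env.read_state();print(st['tool_pos'],st['wrist_force'],st['wrist_torque'])
im=np.load('pics/s9.png.npz')['im']
b=snap('side')[0][105:195,300:410]
cv2.imwrite('pics/c7.png',cv2.resize(np.hstack([im[255:345,285:395],b]),(800,327),interpolation=2))
E
```

```text
[ 0.4889296  -0.25974663  0.09952861] [-2.22636398  1.8825573   5.83373178] [ 0.37452291  0.41702557 -0.0136522 ]
[ 0.48892661 -0.25973651  0.09952674] [-2.39467738  1.40243266  5.62182258] [0.29386162 0.39113971 0.01901977]
[ 0.4888891  -0.25974866  0.09949516] [-1.94627602  1.37538509  5.59568778] [ 0.30694066  0.41344191 -0.02668053]
```

It is seated, with about 5.6 N of upward push at the expected height. Now I'll twist clockwise in steps.

>>> carry_out --rows '[0, 0, 0, 0, 0, 4, 1, 0, 0, 0, 0, 0, 4, 1, 0, 0, 0, 0, 0, 4, 1, 0, 0, 0, 0, 0, 4, 1, 0, 0, 0, 0, 0, 4, 1, 0, 0, 0, 0, 0, 0, 1, 0, 0, 0, 0, 0, 0, 1]'

```text
time_s: 15.8
tool_pos: [0.4893, -0.2594, 0.0995]
eef_rot: [0.001, -0.036, 0.999, -0.0]
wrist_force: [-1.1, 2.7, 5.9]
width: 0.15
finger_force: 30.0
```

```bash
python3 - <<'E'
from h import *
im=snap('scene')[0];st=env.read_state();M=rot(st['eef_rot']);print(st['tool_pos'],np.degrees(np.arctan2(M[1,1],M[0,1])),st['wrist_force'],st['wrist_torque'],st['width'])
E
```

```text
[ 0.48937561 -0.25945157  0.09952502] 94.08011182460818 [-0.34838996  1.45251357  5.93753375] [ 0.53664124  0.2427766  -0.06745269] 0.15137082401376215
```

>>> carry_out --rows '[0, 0, 0, 0, 0, 4, 1, 0, 0, 0, 0, 0, 4, 1, 0, 0, 0, 0, 0, 4, 1, 0, 0, 0, 0, 0, 4, 1, 0, 0, 0, 0, 0, 3, 1, 0, 0, 0, 0, 0, 1.5, 1, 0, 0, 0, 0, 0, 0, 1, 0, 0, 0, 0, 0, 0, 1]'

```text
time_s: 16.65
tool_pos: [0.4894, -0.2595, 0.0995]
eef_rot: [0.001, 0.142, 0.99, -0.0]
wrist_force: [-1.1, 1.3, 5.0]
width: 0.149
finger_force: 30.0
```

```bash
python3 - <<'E'
from h import *
im=snap('scene','s10.png')[0];b,K,T=snap('side','side10.png');w,KW,TW=snap('wrist','w10.png')
st=env.read_state();M=rot(st['eef_rot']);print(st['tool_pos'],np.degrees(np.arctan2(M[1,1],M[0,1])),st['wrist_force'],st['wrist_torque'],st['width'])
hsv=cv2.cvtColor(w,cv2.COLOR_BGR2HSV).astype(int);H,S,V=[hsv[...,i] for i in range(3)]
n,l,s,c=cv2.connectedComponentsWithStats((((H<8)|(H>172))&(S>130)&(V>60)).astype(np.uint8))
for i in range(1,n):
    if s[i,4]>8: p=onz(c[i],KW,TW,.096)[0]; print('red',c[i].round(1),s[i],p.round(4),'ang',np.degrees(np.arctan2(p[1]+.258,p[0]-.4887)))
x=np.zeros((300,640,3),np.uint8)
o=np.vstack([np.hstack([cv2.resize(im[255:345,285:395],(367,300)),cv2.resize(b[105:195,300:410],(367,300))]),cv2.resize(w[100:260,150:540],(734,300))])
cv2.imwrite('pics/c8.png',cv2.resize(o,(734,600)))
E
```

```text
[ 0.48935959 -0.25952833  0.0995066 ] 73.61979215945657 [-1.98680845  2.49317086  5.3760268 ] [0.40252406 0.18111022 0.11134181] 0.14703067973680106
red [354.4 172.1] [348 165  14  15 135] [ 0.4546 -0.2285  0.096 ] ang 139.13641484224732
red [322.5 185.5] [319 176   8  20 160] [ 0.4571 -0.2489  0.096 ] ang 163.90208266019454
```

View pics/c8.png

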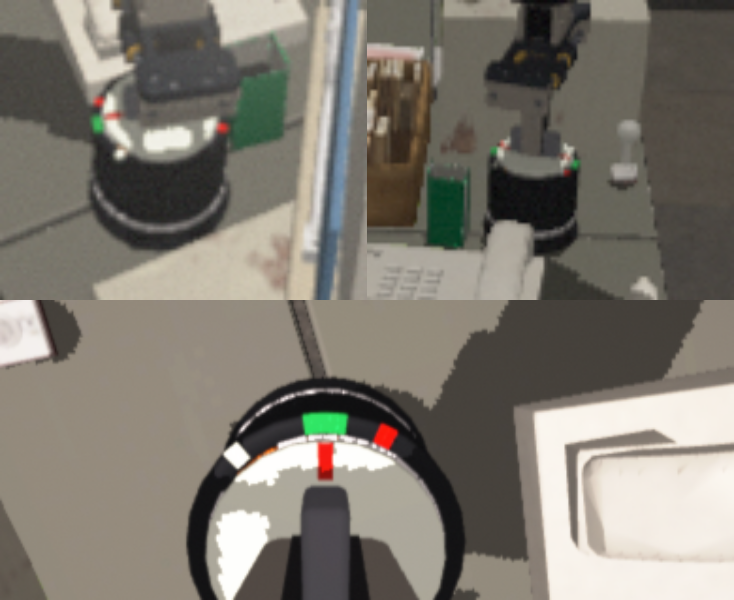

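The lid is flush and its stripe at (325,460) points at the middle of the green mark. The gripper still holds it. I'll hold briefly and hand in.

>>> carry_out --rows '[0, 0, 0, 0, 0, 0, 1, 0, 0, 0, 0, 0, 0, 1, 0, 0, 0, 0, 0, 0, 1, 0, 0, 0, 0, 0, 0, 1, 0, 0, 0, 0, 0, 0, 1]'

```text
time_s: 17.3
tool_pos: [0.4894, -0.2596, 0.0995]
eef_rot: [0.001, 0.142, 0.99, -0.0]
wrist_force: [-0.9, 1.9, 6.6]
width: 0.15
finger_force: 30.0
```

```bash
python3 -c "
from h import *
print(env.sign_off())"
```

```text
the job is handed in; nothing more can be done
None
```

I handed the job in at 17.3 s with the glue stick standing upright on the desk, well clear of the grinder, and the lid seated flush and held at mid-green with 30 N; the hand-in returned no verdict.

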